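# Set out the staining station

### The arm

A 7-joint arm with a two-finger parallel gripper is mounted at the origin on a cart in front of the work surface, level with it; the furniture and walls round the work are solid. World frame = base frame: x ahead of the robot, y to its left, z up, the work surface at z = 0. Lengths are in m, angles in rad, forces in N, time in s.
With the tool pointing down it reaches from about 0.425 to 0.925 m from the base axis. Payload 6.8 kg.
Tool frame: the origin (TCP) lies on the centre line of the jaws, within the pads' length; the fingertips stand 11 mm ahead of it and the grasp point (between the pads) lies 8 mm behind it; z points along the fingers, y is the line along which they close (so a half turn about z gives the same grasp; the last joint's range is limited). The gripper opens to 85 mm and grips with 20 to 120 N. Pads are 22 mm wide; open, the fingers measure 114 mm over their backs; the gripper's body (76 mm by 85 mm) begins 54 mm behind the grasp point. The pads swing forward as they close: fully open they stand 13 mm farther back than shut.
Start: joints at [1.193, 0.477, 0.022, 1.555, -0.011, 1.109, -0.083], TCP at [0.18, -0.651, 0.242] pointing down, gripper open.
Joint ranges: [-2.96, 2.96], [-0.34, 2.1], [-1.41, 1.46], [0.24, 2.44], [-1.37, 4.51], [0.17, 1.92], [-2.96, 2.96]. Speed limits (rad/s): [2.39, 2.39, 3.14, 3.14, 3.14, 3.14, 3.14].

### API

Orientations are given as a unit quaternion [x, y, z, w].
In Python, from bench import status, cams, job gives the robot as it stands. The module is installed in compiled form; this text tells all that it offers.
- The arm moves only by the tool jog_arm, never from a script. Its argument "series" is one flat list of numbers, 6 for each row, row after row: the shift along the tool's x, y, z in cm, then the turn, a rotation vector about the tool's x, y, z in degrees. A call has exactly 10 rows; each row is the pose to reach, as a shift and turn from the pose commanded when the call began, along the tool's axes at that moment; what a row does not reach only later rows make up. A row lasts 1/12 s, in which the tool goes at most 41.7 mm and 7.16 degrees, less where a joint would pass 70% of its speed; a pose out of reach is approached as far as the arm can. A call with a gripper value outside its range is refused whole. "gripper" is the opening, from 0 (shut) to 1 (fully open), set as the call begins (left out, the last holds). The fingers move at their own pace and stop on an object; "force" is the grip in N (left out, the last holds). Time passes only in rows, so rows that repeat a pose let the fingers close, or fill a call up. It gives the time, the measured TCP pose, the force, the opening and the grip force at its end, in the units of the state.
- status.get_state(): the state, without advancing time (a new reading comes with each control period).
- cams.capture(name): name is "scene" or "top"; returns the picture (420x560x3 uint8, red, green, blue); there is no depth.
- cams.camera_params(name): a dict with "camera_matrix" (3x3 intrinsics, pixels), "eye" and "attitude" of the camera in the world. Camera axes: x right, y down, z forward; pixel columns grow to the right and rows downward; lengths in m; the calibration is good to about 2 mm. A picture is of the moment at which its call begins. camera_params takes no time and is no camera call.
- job.finish_job(): hands the job in; it is judged then, once.
Trained networks look in the newest picture that a camera, given by its name, has taken for a name from the list of things; names that differ only in an ending like _2 or _b are one class to them, and where a whole thing is asked for, a point or a joint stands for the part that bears it (a point fixed in the world has none). Each returns a list of dicts, best first, with "conf" (0 to 1); they miss things now and then, are a little off and sometimes report something else, mostly with a low value. They report only what shows in the picture. A call takes as long as a camera call.
- cams.spot_in(query, camera): "extent" ([left, top, right, bottom] in pixels, round what is visible of it).
- cams.regions_of(query, camera): "region" (420x560 bool, what is visible of it) and "extent" ([left, top, right, bottom] in pixels, round what is visible of it).
- cams.mark_of(query, camera): "point" ([column, row] in pixels: a listed point, or the origin of a listed thing).
The state is a dict: "time_s": time; "joint_pos": joint angles; "qvel": joint speeds; "effort": joint torques, N m; "position": TCP position; "ee_rot": TCP orientation; "force": force on the tool from outside, world axes, zero at the start; "torque": the same for the moment, N m; "gripper_width": finger opening in m; "gripper_force": force on a finger pad.
Only numpy, scipy, OpenCV 4.12 (cv2) and the standard library are available. Lean on these libraries where they do the work, as an engineer would, in place of code of your own. Each camera call takes 0.05 s, during which the arm holds its last target. There are 200 camera calls.

### The job

Set out the staining station: stand the large reagent bottle flat inside the square drip tray and the small beaker flat inside the round drip tray, and stand the small dropper bottle upright on the worktop on the line between them, exactly midway between the centres of the two trays. Lay the single petri dish centred on top of the green viewer cover, and then the loose teal screw cap, closed side up as it lies, centred on top of that dish. Leave the stack of three dishes and the flask where they stand, and end with everything let go and at rest.

Things in the scene. Friction and masses are not known exactly. Their poses are not given: they have to be found in the camera images.
- bottle: reagent bottle: the largest loose bottle, white, upright, round body 52 mm across, with a narrower ribbed white screw cap (fixed to it); 106 mm tall. Straight body up to about 85 mm. Origin: centre of its underside; z up.
- dropper: dropper bottle: the small white upright bottle with an orange cap (fixed), round, 32 mm across, 66 mm tall. Origin: centre of its underside; z up.
- beaker: small clear open beaker, empty, round, 48 mm across at the foot and 52 mm at the rim, 56 mm tall. Origin: centre of its underside; z up.
- dish: single clear closed petri dish lying flat, 64 mm across, 15 mm tall, solid flat top. Origin: centre of its underside; z up.
- cap: loose teal screw cap, a flat disc 29 mm across, 12 mm tall, lying closed side up. Origin: centre of its underside; z up.
- square_tray: square white drip tray, fixed to the worktop: 80 x 80 mm outside, 72 x 72 mm inside, floor 3 mm thick, rim top 7 mm above the worktop. Origin: its centre, on the worktop. Its y axis runs along the line to the round tray (either way round).
- round_tray: round white drip tray, fixed to the worktop: 80 mm across outside, 72 mm inside, floor 3 mm thick, rim top 7 mm above the worktop. Origin: its centre, on the worktop. The centres of the two trays are always 240 mm apart.
- viewer: dark green flat-topped viewer cover, fixed to the worktop, 100 x 145 mm, sloping sides, flat top 78 x 120 mm at 34 mm above the worktop. Origin: centre of its underside; x along the short side.
- dish_stack: bystander: stack of three clear petri dishes (one solid piece), 64 mm across, 45 mm tall, loose. Not to be moved. Origin: centre of its underside.
- flask: bystander: clear conical flask at the back of the work, 66 mm across its foot, 110 mm tall, loose. Not to be moved. Origin: centre of its underside.

How it is judged:
At the end, for the whole second after the job is handed in: Bottle flat in the square tray, beaker flat in the round tray; dropper on the worktop within 15 mm of midway between the trays; dish on the viewer cover within 15 mm of its centre, cap on the dish within 12 mm; all upright, released, at rest (horizontal distance between bottle and square_tray below 0.015 m and height (world z) of each of bottle, beaker below 0.0055 m and horizontal distance between beaker and round_tray below 0.015 m and horizontal distance between dropper and square_tray below 0.135 m and horizontal distance between dropper and round_tray below 0.135 m and x of dropper in the frame of square_tray between -0.015 and 0.015 m and height (world z) of dropper below 0.004 m and horizontal distance between dish and viewer below 0.015 m and height (world z) of dish between 0.03 and 0.038 m and horizontal distance between cap and dish below 0.012 m and height (world z) of cap between 0.045 and 0.053 m and angle between each of bottle, dropper, beaker, dish, cap's own z axis and vertical below 0.1 rad and linear speed of each of bottle, dropper, beaker, dish, cap below 0.01 m/s and angular speed of each of bottle, dropper, beaker, dish, cap below 0.1 rad/s); the robot touches nothing.
It fails at once if the stack of three dishes was moved by more than 15 mm or knocked over (distance of dish_stack from where it was at the start of the episode above 0.015 m or angle between dish_stack's own z axis and vertical above 0.4 rad).
It fails at once if the flask was moved by more than 15 mm or knocked over (distance of flask from where it was at the start of the episode above 0.015 m or angle between flask's own z axis and vertical above 0.4 rad).
It also fails if it takes over 144 s, if anything falls off the work surface, if the arm or the gripper's body presses on something with over 40 N, if the wrist force passes 120 N, or if a joint passes its speed limit or range.

## Working session

There is one attempt and no reset: what is moved stays moved. The work goes in short steps, Python scripts to look and compute and a tool call to move; the robot and the scene stay as the last step left them, time stands still between calls to the robot, and variables do not carry over. Pictures are saved under pics/ and viewed, at most 14 in all, crops included, and the job is handed in when it is done.

Besides the shell and the picture viewer there is one more tool, called after ">>>" as name(argument=value, ...), one argument or row to a line, values as JSON. jog_arm: Moves the arm, as the interface text tells. Its arguments: {"type":"object","properties":{"series":{"type":"array","items":{"type":"number"}},"gripper":{"type":"number"},"force":{"type":"number"}},"required":["series"]}

```bash
mkdir -p pics; cat > h.py <<'E'
import numpy as np, cv2
from bench import status, cams, job
from scipy.spatial.transform import Rotation as R
def cam(n):
    p=cams.camera_params(n); K=np.array(p["camera_matrix"]); a=np.array(p["attitude"])
    M=a if a.shape==(3,3) else R.from_quat(a).as_matrix()
    return K,np.array(p["eye"]),M
def ray(n,px,z):
    K,e,M=cam(n); d=M@np.linalg.inv(K)@np.array([px[0],px[1],1.]); return e+d*(z-e[2])/d[2]
def proj(n,P):
    K,e,M=cam(n); q=K@(M.T@(np.array(P)-e)); return q[:2]/q[2]
def snap(n,f):
    im=cams.capture(n); cv2.imwrite(f"pics/{f}.png",im[:,:,::-1]); return im
E
python3 - <<'E'
from h import *
for n in("scene","top"):
    snap(n,n+"0"); p=cams.camera_params(n); print(n,p)
s=status.get_state(); print(s)
for q in "bottle dropper beaker dish cap square_tray round_tray viewer dish_stack flask".split():
    for n in("top","scene"):
        r=cams.mark_of(q,n)[:2]
        print(q,n,[(np.round(a["point"],1).tolist(),round(a["conf"],2),np.round(ray(n,a["point"],0)[:2],3).tolist()) for a in r])
E
```

```text
scene {'camera_matrix': array([[452.93754281,   0.        , 281.24385771],
       [  0.        , 452.93754281, 200.36563456],
       [  0.        ,   0.        ,   1.        ]]), 'eye': array([-0.16853426,  0.4227851 ,  0.73265977]), 'attitude': array([-0.44945597,  0.78660101, -0.36912209,  0.20735733])}
top {'camera_matrix': array([[397.4223551 ,   0.        , 281.52204837],
       [  0.        , 397.4223551 , 204.75687083],
       [  0.        ,   0.        ,   1.        ]]), 'eye': array([ 0.42897257, -0.01241596,  1.06272571]), 'attitude': array([ 0.7156906 , -0.69604026,  0.03504773, -0.04567907])}
{'time_s': 0.1, 'joint_pos': array([ 1.19288493,  0.47773916,  0.02233249,  1.55630235, -0.01148665,
        1.10925409, -0.08310472]), 'qvel': array([ 0.00068988, -0.00164204,  0.00182896, -0.00166181, -0.00254852,
        0.00019404,  0.00039124]), 'effort': array([ 3.69605783e-03, -5.97764146e+01,  1.61269795e+00, -2.81956708e+01,
        1.27176617e-02,  4.99834932e-03,  3.99599841e-06]), 'position': array([ 0.1797902 , -0.65012026,  0.24142935]), 'ee_rot': array([ 9.90911640e-01
[... 649 characters left out ...]
ne [([374.2, 217.6], 0.84, [0.414, -0.188])]
cap top [([261.1, 245.7], 0.58, [0.44, 0.057])]
cap scene [([278.4, 247.3], 0.64, [0.445, 0.062])]
square_tray top [([333.3, 185.8], 0.56, [0.606, -0.133])]
square_tray scene [([313.2, 184.3], 0.75, [0.597, -0.134])]
round_tray top [([245.8, 195.2], 0.9, [0.574, 0.103])]
round_tray scene [([280.7, 245.6], 0.39, [0.447, 0.055])]
viewer top [([155.7, 191.1], 0.62, [0.579, 0.348])]
viewer scene [([131.9, 259.1], 0.66, [0.575, 0.355])]
dish_stack top [([310.1, 242.4], 0.75, [0.452, -0.074])]
dish_stack scene [([329.7, 223.0], 0.73, [0.453, -0.084])]
flask top [([292.8, 122.3], 0.6, [0.78, -0.019])]
flask scene [([242.8, 162.6], 0.93, [0.779, -0.019])]
```

View pics/top0.png

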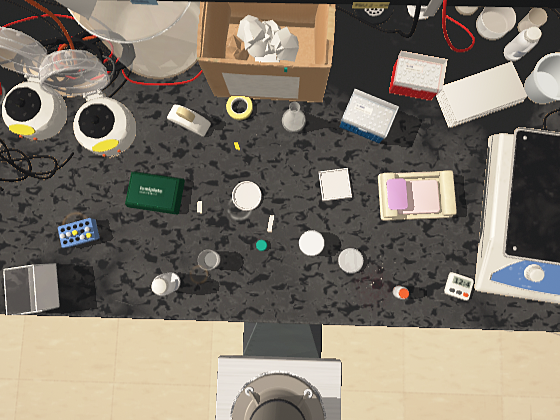

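View pics/scene0.png

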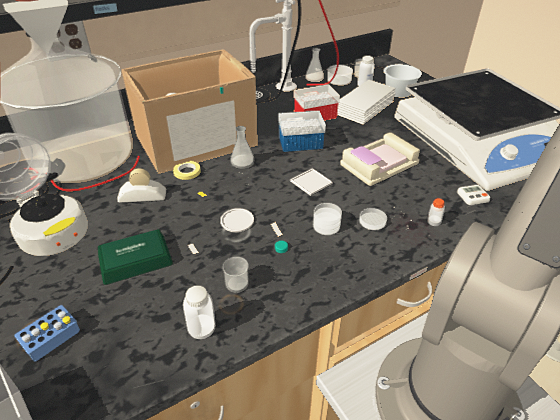

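```bash
cat >> h.py <<'E'
from scipy.optimize import least_squares
T=np.linspace(0,2*np.pi,72,endpoint=False)
def ring(r,z): return np.c_[r*np.cos(T),r*np.sin(T),0*T+z]
def box(a,b,z): return np.array([[sx*a,sy*b,z] for sx in(-.5,.5) for sy in(-.5,.5)])
SH=dict(bottle=np.vstack([ring(.026,0),ring(.026,.085),ring(.017,.106)]),dropper=np.vstack([ring(.016,0),ring(.016,.04),ring(.009,.066)]),
 beaker=np.vstack([ring(.024,0),ring(.026,.056)]),dish=np.vstack([ring(.032,0),ring(.032,.015)]),cap=np.vstack([ring(.0145,0),ring(.0145,.012)]),
 round_tray=np.vstack([ring(.04,0),ring(.04,.007)]),square_tray=np.vstack([box(.08,.08,0),box(.08,.08,.007)]),
 viewer=np.vstack([box(.1,.145,0),box(.078,.12,.034)]),dish_stack=np.vstack([ring(.032,0),ring(.032,.045)]),flask=np.vstack([ring(.033,0),ring(.012,.11)]))
def fit(q,x0,z0=0,yaw=None,C=("top","scene"),rad=.06):
    ob={}
    for n in C:
        b=None
        for a in cams.regions_of(q,n):
            e=np.array(a["extent"],float); c=[(e[0]+e[2])/2,(e[1]+e[3])/2]
            if np.linalg.norm(ray(n,c,z0+.02)[:2]-np.array(x0[:2]))<rad: b=(e,a["conf"],a["region"]); break
        if b: ob[n]=b
    def f(p):
        r=[]
        for n,(e,_,_) in ob.items():
            Q=SH[q]@R.from_euler("z",p[2] if len(p)>2 else 0).as_matrix().T+[p[0],p[1],z0]
            K,E,M=cam(n); u=(Q-E)@M@K.T; u=u[:,:2]/u[:,2:]
            r+=list(np.r_[u.min(0),u.max(0)]-(e+[0,0,0,0]))
        return r
    s=least_squares(f,list(x0[:2])+([] if yaw is None else [yaw]),loss="soft_l1",x_scale=.01)
    return s.x,np.round(f(s.x),1),{n:round(b[1],2) for n,b in ob.items()},ob
E
python3 - <<'E'
from h import *
G=dict(bottle=(.341,.298),dropper=(.33,-.30),beaker=(.396,.19),dish=(.411,-.187),cap=(.442,.059),square_tray=(.60,-.133),round_tray=(.574,.103),viewer=(.577,.351),dish_stack=(.453,-.08),flask=(.78,-.02))
for n in("top","scene"): snap(n,n+"1")
for q,x in G.items():
    y={"square_tray":0.13,"viewer":0.0}.get(q)
    s=fit(q,x,yaw=y); print(q,np.round(s[0],4),s[1],s[2])
    if y is not None:
        m=s[3]["top"][2].astype(np.uint8); c=max(cv2.findContours(m,0,1)[0],key=cv2.contourArea)
        bp=cv2.boxPoints(cv2.minAreaRect(c)); W=np.array([ray("top",p,.007 if q[0]=='s' else .0)[:2] for p in bp]); d=np.diff(np.vstack([W,W[:1]]),axis=0)
        print(q,np.round(W.mean(0),4),np.round(np.linalg.norm(d,axis=1),3),np.round(np.degrees(np.arctan2(d[:,1],d[:,0])),1))
a=cv2.imread("pics/top1.png")[150:310,130:430]; b=cv2.imread("pics/scene1.png")[160:320,180:480]
cv2.imwrite("pics/c1.png",cv2.resize(np.vstack([a,b]),None,fx=1.87,fy=1.87,interpolation=2))
E
```

```text
bottle [0.3414 0.2948] [ 1.  -0.1  0.9 -1.1 -3.6  1.2  0.7  0.5] {'top': 0.96, 'scene': 0.71}
dropper [ 0.3315 -0.3028] [-0.  -0.3 -0.5  0.2  0.2 -2.6  0.2  0.5] {'top': 0.63, 'scene': 0.85}
beaker [0.3977 0.1874] [-1.9  0.7 -1.1  0.3  4.1 -2.2 -0.3 -1. ] {'top': 0.76, 'scene': 0.83}
dish [ 0.4054 -0.1779] [-6.3 -3.6  0.6  0.2  0.  -0.8  1.1  2.3] {'top': 0.55, 'scene': 0.95}
cap [0.4381 0.0569] [-0.1 -0.7  0.9  2.8  0.4 -1.4 -2.2  1.2] {'top': 0.43, 'scene': 0.68}
square_tray [ 0.6079 -0.1373  0.0541] [ 0.7  0.2  0.3  0.6 -0.3 -0.4 -1.8  0.2] {'top': 0.8, 'scene': 0.95}
square_tray [ 0.6106 -0.1361] [0.081 0.08  0.08  0.08 ] [ -80.8 -172.    99.2    8.5]
round_tray [0.5713 0.0966] [ 0.3 -0.5 -0.3  0.4 -0.5 -2.9  0.7  1.5] {'top': 0.61, 'scene': 0.88}
viewer [ 0.5749  0.3487 -0.0764] [ 2.8 -1.5 -2.4 -0.6  2.4  1.7 -0.4  0.9] {'top': 0.6, 'scene': 0.56}
viewer [0.5755 0.3508] [0.104 0.155 0.103 0.154] [ -3.9 -96.7 175.2  83.5]
dish_stack [ 0.4479 -0.0757] [ 2.5 -0.4 -1.7  2.1 -1.2 -0.1  0.5 -0.5] {'top': 0.63, 'scene': 0.74}
flask [ 0.7841 -0.0166] [-1.  -0.2  0.9  2.5 -3.4 -1.3  0.8 -0.5] {'top': 0.66, 'scene': 0.8}
```

View pics/c1.png

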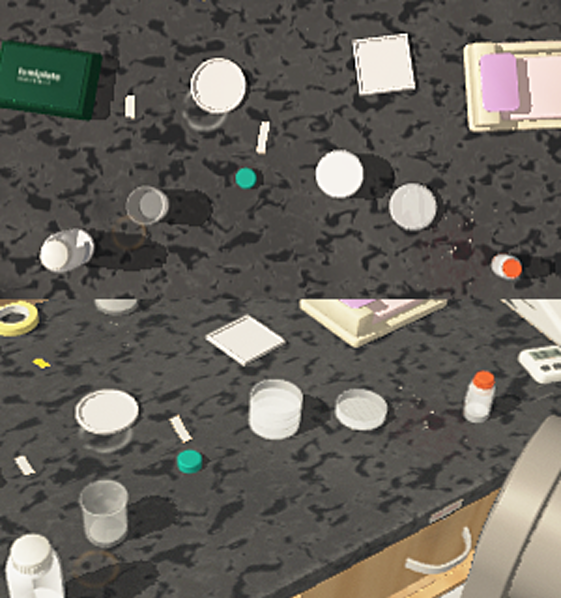

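The top view shows the trays at about (246,195) round and (335,185) square. The network fits agree with the picture and with the 240 mm spacing. I'm going for the dropper first.

>>> jog_arm(
  series=[1.2,-1.5,0.2,0,0,0.8,3.6,-4.4,0.6,0,0,2.3,6.2,-7.6,1,0,0,4,8.8,-10.9,1.5,0,0,5.7,11.5,-14.1,1.9,0,0,7.4,14.1,-17.3,2.4,0,0,9.1,16.7,-20.6,2.8,0,0,10.9,19.4,-23.8,3.2,0,0,12.6,22,-27,3.7,0,0,14.3,23.9,-29.4,4,0,0,15.5],
  gripper=1,
  force=40,
)

```text
time_s: 3.03
position: [0.3329, -0.3005, 0.2023]
ee_rot: [1.0, -0.0, 0.0, -0.0]
force: [0.1, -0.0, -1.2]
gripper_width: 0.0851
gripper_force: 0.0
```

>>> jog_arm(
  series=[0,0,2,0,0,0,0,0,5,0,0,0,0,0,8,0,0,0,0,0,11,0,0,0,0,0,13.5,0,0,0,0,0,15.5,0,0,0,0,0,16.5,0,0,0,0,0,17,0,0,0,0,0,17,0,0,0,0,0,17,0,0,0],
)

```text
time_s: 3.87
position: [0.3324, -0.304, 0.033]
ee_rot: [1.0, -0.0, 0.0, 0.0]
force: [-0.1, -0.5, -0.0]
gripper_width: 0.0852
gripper_force: 0.0
```

>>> jog_arm(
  series=[0,0,0,0,0,0,0,0,0,0,0,0,0,0,0,0,0,0,0,0,0,0,0,0,0,0,0,0,0,0,0,0,0,0,0,0,0,0,0,0,0,0,0,0,0,0,0,0,0,0,0,0,0,0,0,0,0,0,0,0],
  gripper=0,
  force=30,
)

```text
time_s: 4.7
position: [0.3323, -0.3039, 0.033]
ee_rot: [1.0, -0.0, 0.0, 0.0]
force: [-0.9, 0.6, 7.6]
gripper_width: 0.0305
gripper_force: 29.0
```

>>> jog_arm(
  series=[0,0,-1,0,0,0,0,0,-3,0,0,0,0,0,-6,0,0,0,0.6,-0.7,-9,0,0,0,1.8,-2,-11,0,0,0,3.4,-3.8,-12,0,0,0,5.4,-6,-12,0,0,0,7.6,-8.4,-12,0,0,0,9.9,-10.9,-12,0,0,0,12.2,-13.5,-12,0,0,0],
)

```text
time_s: 5.53
position: [0.4547, -0.1677, 0.1532]
ee_rot: [1.0, -0.001, 0.0, 0.0]
force: [0.7, -0.5, -0.4]
gripper_width: 0.0304
gripper_force: 29.8
```

>>> jog_arm(
  series=[2.3,-2.5,0,0,0,0,4.6,-5.1,0,0,0,0,6.8,-7.5,0,0,0,0,8.8,-9.7,0,0,0,0,10.5,-11.6,0,0,0,0,11.9,-13.1,0,0,0,0,12.8,-14.1,0,0,0,0,13.4,-14.8,0,0,0,0,13.6,-15,0,0,0,0,13.6,-15,0,0,0,0],
)

```text
time_s: 6.37
position: [0.59, -0.019, 0.1524]
ee_rot: [1.0, -0.0, -0.0, 0.0]
force: [0.1, -1.4, -0.3]
gripper_width: 0.0306
gripper_force: 29.8
```

>>> jog_arm(
  series=[0,0,1,0,0,0,0,0,3,0,0,0,0,0,5.5,0,0,0,0,0,8,0,0,0,0,0,10,0,0,0,0,0,11,0,0,0,0,0,11.5,0,0,0,0,0,11.7,0,0,0,0,0,11.8,0,0,0,0,0,11.8,0,0,0],
)

```text
time_s: 7.2
position: [0.5908, -0.0189, 0.0352]
ee_rot: [1.0, -0.001, 0.001, 0.0]
force: [-0.2, -0.4, -0.2]
gripper_width: 0.0306
gripper_force: 29.7
```

>>> jog_arm(
  series=[0,0,0.05,0,0,0,0,0,0.1,0,0,0,0,0,0.15,0,0,0,0,0,0.2,0,0,0,0,0,0.2,0,0,0,0,0,0.2,0,0,0,0,0,0.2,0,0,0,0,0,0.2,0,0,0,0,0,0.2,0,0,0,0,0,0.2,0,0,0],
)

```text
time_s: 8.03
position: [0.5906, -0.0187, 0.0331]
ee_rot: [1.0, -0.0, 0.001, 0.0]
force: [-1.2, 0.2, 4.7]
gripper_width: 0.0306
gripper_force: 30.5
```

>>> jog_arm(
  series=[0,0,0,0,0,0,0,0,0,0,0,0,0,0,0,0,0,0,0,0,0,0,0,0,0,0,0,0,0,0,0,0,-0.5,0,0,0,0,0,-2,0,0,0,0,0,-5,0,0,0,0,0,-8.5,0,0,0,0,0,-12,0,0,0],
  gripper=1,
)

```text
time_s: 8.87
position: [0.5895, -0.0187, 0.1535]
ee_rot: [1.0, -0.0, -0.001, -0.0]
force: [1.8, 0.4, 0.3]
gripper_width: 0.0852
gripper_force: 0.0
```

>>> jog_arm(
  series=[-0.6,-0.8,-1.5,0,0,0,-2,-2.5,-4,0,0,0,-4,-5.1,-4,0,0,0,-6.4,-8.1,-4,0,0,0,-8.8,-11.1,-4,0,0,0,-11.2,-14.1,-4,0,0,0,-13.6,-17.1,-4,0,0,0,-16,-20.1,-4,0,0,0,-18.4,-23.2,-4,0,0,0,-20.8,-26.2,-4,0,0,0],
)

```text
time_s: 9.7
position: [0.381, 0.2446, 0.1929]
ee_rot: [1.0, -0.0, 0.0, -0.0]
force: [-0.5, 1.3, 0.6]
gripper_width: 0.0852
gripper_force: 0.0
```

```bash
python3 - <<'E'
from h import *
for n in("top","scene"): snap(n,n+"2")
print(status.get_state()["position"])
s=fit("dropper",(.59,-.02)); print(s[:3])
for q,x in dict(dish=(.41,-.184),cap=(.44,.058),dropper=(.59,-.02)).items():
    for n in("top","scene"):
        r=cams.regions_of(q,n)
        print(q,n,[(a["extent"],round(a["conf"],2)) for a in r], [ (np.round(ray(n,a["point"],0)[:2],4),round(a["conf"],2)) for a in cams.mark_of(q,n)])
    print(fit(q,x)[:3])
E
```

```text
[0.37841473 0.24858313 0.19312763]
(array([ 0.58521915, -0.01733787]), array([ 2.7, -2.6, -2.7,  2.3]), {'scene': 0.61})
dish top [([340.7, 249.4, 363.0, 271.1], 0.74)] [(array([ 0.4037, -0.1902]), 0.7)]
dish scene [([361.1, 207.8, 385.6, 227.4], 0.85)] [(array([ 0.4005, -0.1727]), 0.87)]
(array([ 0.40972703, -0.18225613]), array([-1.9, -2. ,  1.2,  1.1, -1.2, -1.7,  2.2,  1.2]), {'top': 0.74, 'scene': 0.85})
cap top [] [(array([0.4415, 0.0601]), 0.48)]
cap scene [([269.0, 177.9, 281.7, 203.2], 0.43)] [(array([0.4431, 0.0565]), 0.55), (array([0.5715, 0.0953]), 0.25)]
(array([0.44 , 0.058]), array([], dtype=float64), {})
dropper top [([282.1, 102.5, 305.8, 133.9], 0.61)] [(array([ 0.5887, -0.0151]), 0.61), (array([ 0.4104, -0.1864]), 0.31)]
dropper scene [([268.1, 180.7, 286.5, 203.0], 0.61)] [(array([ 0.5924, -0.0206]), 0.85), (array([ 0.6028, -0.1322]), 0.67), (array([ 0.771 , -0.0218]), 0.58)]
(array([ 0.58521915, -0.01733787]), array([ 2.7, -2.6, -2.7,  2.3]), {'scene': 0.61})
```

>>> jog_arm(
  series=[-1.5,-2,0,0,0,0,-2.8,-3.6,0,0,0,0,-3.5,-4.5,0,0,0,0,-3.7,-4.7,0,0,0,0,-3.7,-4.7,1,0,0,0,-3.7,-4.7,3,0,0,0,-3.7,-4.7,5,0,0,0,-3.7,-4.7,7,0,0,0,-3.7,-4.7,8,0,0,0,-3.7,-4.7,8,0,0,0],
)

```text
time_s: 11.63
position: [0.3446, 0.2884, 0.1099]
ee_rot: [1.0, -0.001, -0.002, 0.002]
force: [-0.9, -0.1, -0.3]
gripper_width: 0.0854
gripper_force: 0.0
```

>>> jog_arm(
  series=[0,0,1,0,0,0,0,0,2,0,0,0,0,0,3,0,0,0,0,0,4,0,0,0,0,0,4.8,0,0,0,0,0,5.3,0,0,0,0,0,5.3,0,0,0,0,0,5.3,0,0,0,0,0,5.3,0,0,0,0,0,5.3,0,0,0],
)

```text
time_s: 12.47
position: [0.3456, 0.2908, 0.0597]
ee_rot: [1.0, -0.0, 0.0, -0.0]
force: [-0.5, 0.5, 0.2]
gripper_width: 0.0854
gripper_force: 0.0
```

>>> jog_arm(
  series=[0,0,0,0,0,0,0,0,0,0,0,0,0,0,0,0,0,0,0,0,0,0,0,0,0,0,0,0,0,0,0,0,0,0,0,0,0,0,0,0,0,0,0,0,0,0,0,0,0,0,0,0,0,0,0,0,0,0,0,0],
  gripper=0,
  force=50,
)

```text
time_s: 13.3
position: [0.3457, 0.2906, 0.0599]
ee_rot: [1.0, -0.0, 0.0, -0.0]
force: [-0.6, -0.0, 7.1]
gripper_width: 0.0495
gripper_force: 50.4
```

>>> jog_arm(
  series=[0,0,-1,0,0,0,0,0,-3,0,0,0,0,0,-6,0,0,0,0,0,-9,0,0,0,0,0,-11.5,0,0,0,0.5,0.8,-13,0,0,0,1.4,2.3,-13,0,0,0,2.7,4.4,-13,0,0,0,4.4,7.1,-13,0,0,0,6.2,10,-13,0,0,0],
)

```text
time_s: 14.13
position: [0.4073, 0.1901, 0.1901]
ee_rot: [1.0, 0.001, 0.0, -0.0]
force: [1.0, 0.6, -1.3]
gripper_width: 0.0494
gripper_force: 52.1
```

>>> jog_arm(
  series=[2,3.2,0,0,0,0,4,6.5,0,0,0,0,6,9.7,0,0,0,0,8,12.9,0,0,0,0,10,16.2,0,0,0,0,11.8,19.1,0,0,0,0,13.4,21.6,0,0,0,0,14.8,23.9,0,0,0,0,15.9,25.7,0,0,0,0,16.7,27,0,0,0,0],
)

```text
time_s: 14.97
position: [0.5746, -0.0822, 0.1897]
ee_rot: [1.0, -0.001, 0.0, 0.0]
force: [0.7, 0.1, -0.3]
gripper_width: 0.0492
gripper_force: 52.1
```

>>> jog_arm(
  series=[0.7,1.1,0,0,0,0,1.4,2.3,0,0,0,0,2.1,3.4,0,0,0,0,2.7,4.4,0,0,0,0,3.2,5.2,0,0,0,0,3.5,5.6,0,0,0,0,3.6,5.8,0,0,0,0,3.6,5.8,0,0,0,0,3.6,5.8,0,0,0,0,3.6,5.8,0,0,0,0],
)

```text
time_s: 15.8
position: [0.6099, -0.1369, 0.1893]
ee_rot: [1.0, 0.0, -0.0, -0.0]
force: [-0.2, 0.0, -1.3]
gripper_width: 0.0495
gripper_force: 52.1
```

```bash
python3 - <<'E'
from h import *
p=status.get_state()["position"]; print(p)
a=snap("scene","s3"); b=snap("top","t3")
for n in("top","scene"):
  for q in("bottle","square_tray"):
    print(q,n,[(np.round(ray(n,c["point"],p[2]-.06 if q=="bottle" else 0)[:2],4),round(c["conf"],2)) for c in cams.mark_of(q,n)])
print(fit("bottle",p,z0=p[2]-.06)[:3])
cv2.imwrite("pics/c3.png",cv2.resize(np.hstack([a[100:340,180:440],b[100:340,180:440]])[:,:,::-1],None,fx=1.5,fy=1.5))
E
```

```text
[ 0.6098511  -0.13688648  0.18930894]
bottle top [(array([ 0.6039, -0.1233]), 0.74)]
square_tray top [(array([ 0.6114, -0.1405]), 0.74)]
bottle scene [(array([ 0.6018, -0.1302]), 0.97)]
square_tray scene [(array([ 0.6136, -0.1378]), 0.9)]
(array([ 0.60061874, -0.13074441]), array([ -0.3, -10.9,   5.7,   1. ,  -1.3,   2.4,   0.3,   0.5]), {'top': 0.81, 'scene': 0.96})
```

View pics/c3.png

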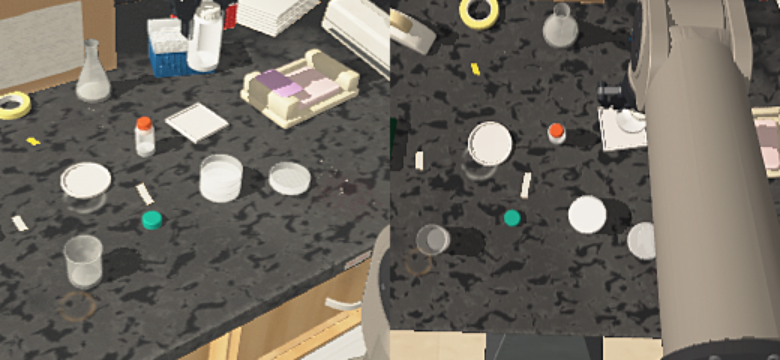

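>>> jog_arm(
  series=[0.2,0,1,0,0,0,0.4,0,3,0,0,0,0.6,0,5.5,0,0,0,0.6,0,8,0,0,0,0.6,0,10,0,0,0,0.6,0,11.3,0,0,0,0.6,0,12,0,0,0,0.6,0,12.3,0,0,0,0.6,0,12.4,0,0,0,0.6,0,12.4,0,0,0],
)

```text
time_s: 17.03
position: [0.6168, -0.1379, 0.0661]
ee_rot: [1.0, -0.0, 0.001, 0.0]
force: [-0.4, 0.6, -1.4]
gripper_width: 0.0492
gripper_force: 52.1
```

>>> jog_arm(
  series=[0,0,0.05,0,0,0,0,0,0.1,0,0,0,0,0,0.15,0,0,0,0,0,0.2,0,0,0,0,0,0.2,0,0,0,0,0,0.2,0,0,0,0,0,0.2,0,0,0,0,0,0.2,0,0,0,0,0,0.2,0,0,0,0,0,0.2,0,0,0],
)

```text
time_s: 17.87
position: [0.6161, -0.1377, 0.0633]
ee_rot: [1.0, -0.0, 0.0, 0.0]
force: [0.3, 0.1, -0.9]
gripper_width: 0.0496
gripper_force: 52.1
```

>>> jog_arm(
  series=[0,0,0.04,0,0,0,0,0,0.08,0,0,0,0,0,0.1,0,0,0,0,0,0.1,0,0,0,0,0,0.1,0,0,0,0,0,0.1,0,0,0,0,0,0.1,0,0,0,0,0,0.1,0,0,0,0,0,0.1,0,0,0,0,0,0.1,0,0,0],
)

```text
time_s: 18.7
position: [0.6163, -0.1377, 0.063]
ee_rot: [1.0, -0.0, 0.0, 0.0]
force: [-1.0, -0.1, 5.7]
gripper_width: 0.0492
gripper_force: 52.8
```

```bash
python3 - <<'E'
from h import *
p=status.get_state()["position"]; print(p)
a=snap("scene","s4"); b=snap("top","t4")
for n in("top","scene"):
  for q in("bottle","square_tray"):
    print(q,n,[(np.round(ray(n,c["point"],.003 if q=="bottle" else 0)[:2],4),round(c["conf"],2)) for c in cams.mark_of(q,n)])
print(fit("bottle",p,z0=.003)[:3])
cv2.imwrite("pics/c4.png",cv2.resize(a[90:270,220:420,::-1],None,fx=3,fy=3))
E
```

```text
[ 0.61631013 -0.13771703  0.06299647]
bottle top [(array([0.3934, 0.1857]), 0.74), (array([ 0.6037, -0.1282]), 0.57), (array([ 0.6057, -0.1408]), 0.43)]
square_tray top [(array([ 0.6071, -0.133 ]), 0.54)]
bottle scene [(array([ 0.6148, -0.1375]), 0.57)]
square_tray scene [(array([ 0.6084, -0.1388]), 0.66)]
(array([ 0.60845571, -0.13131512]), array([ -1.6, -10. ,   6. ,   0.8,  -0. ,  -0.2,   0.1,   3. ]), {'top': 0.67, 'scene': 0.95})
```

View pics/c4.png

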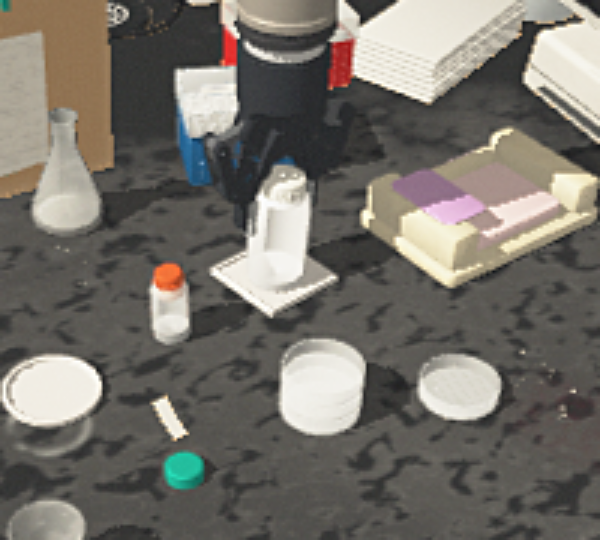

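>>> jog_arm(
  series=[0,0,0,0,0,0,0,0,0,0,0,0,0,0,0,0,0,0,0,0,0,0,0,0,0,0,0,0,0,0,0,0,-0.5,0,0,0,0,0,-2,0,0,0,0,0,-5,0,0,0,0,0,-8.5,0,0,0,0,0,-12,0,0,0],
  gripper=1,
)

```text
time_s: 19.93
position: [0.6155, -0.1376, 0.1834]
ee_rot: [1.0, -0.0, -0.001, -0.0]
force: [1.0, -1.2, -0.1]
gripper_width: 0.0851
gripper_force: 0.0
```

>>> jog_arm(
  series=[-1,0.2,-1,0,0,0,-3.5,0.8,-1,0,0,0,-7,1.5,-1,0,0,0,-10.5,2.3,-1,0,0,0,-14,3,-1,0,0,0,-17,3.7,-1,0,0,0,-19,4.1,-1,0,0,0,-20.2,4.4,-1,0,0,0,-20.7,4.4,-1,0,0,0,-20.7,4.4,-1,0,0,0],
)

```text
time_s: 20.77
position: [0.4088, -0.1817, 0.1926]
ee_rot: [1.0, -0.001, 0.0, 0.0]
force: [0.5, 0.6, 0.5]
gripper_width: 0.0856
gripper_force: 0.0
```

>>> jog_arm(
  series=[0,0,1,0,0,0,0,0,3,0,0,0,0,0,6,0,0,0,0,0,9,0,0,0,0,0,11.5,0,0,0,0,0,13,0,0,0,0,0,13.5,0,0,0,0,0,13.5,0,0,0,0,0,13.5,0,0,0,0,0,13.5,0,0,0],
  gripper=0.92,
)

```text
time_s: 21.6
position: [0.4103, -0.1816, 0.058]
ee_rot: [1.0, -0.0, 0.001, 0.0]
force: [0.1, 0.5, 0.0]
gripper_width: 0.0785
gripper_force: 0.0
```

```bash
python3 - <<'E'
from h import *
p=status.get_state()["position"]; print(p)
a=snap("scene","s5"); b=snap("top","t5")
for n in("top","scene"):
  for q in("dish","bottle"): print(q,n,[(np.round(ray(n,c["point"],0)[:2],4),round(c["conf"],2)) for c in cams.mark_of(q,n)])
print(fit("dish",p)[:3]);print(fit("bottle",(.61,-.137),z0=.003)[:3])
cv2.imwrite("pics/c5.png",cv2.resize(a[100:280,280:480,::-1],None,fx=3,fy=3))
E
```

```text
[ 0.41025499 -0.18163769  0.05804813]
dish top [(array([ 0.4066, -0.1822]), 0.55), (array([ 0.5952, -0.0142]), 0.31)]
bottle top [(array([ 0.6133, -0.1292]), 0.95), (array([ 0.4112, -0.1869]), 0.58)]
dish scene [(array([ 0.407 , -0.1756]), 0.86)]
bottle scene [(array([ 0.6127, -0.128 ]), 0.78)]
(array([ 0.40664541, -0.18269055]), array([-0.4, -1. ,  0.4,  0.8]), {'scene': 0.98})
(array([ 0.60934824, -0.13335955]), array([ 0.7,  0.5,  1.5, -0.2, -3.8,  0.1, -0.5,  1.4]), {'top': 0.8, 'scene': 0.7})
```

View pics/c5.png

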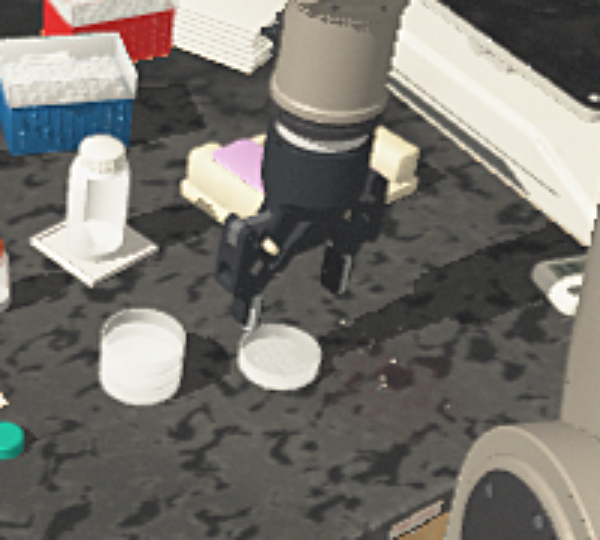

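```bash
python3 - <<'E'
from h import *
for z in(.03,.04,.05,.06): print(z,proj("scene",(.41,-.142,z)),proj("scene",(.41,-.221,z)))
E
```

```text
0.03 [361.5216041  215.74990688] [387.57697318 204.64338245]
0.04 [362.03730738 212.52790736] [388.23271199 201.44837152]
0.05 [362.55936465 209.26620955] [388.89629549 198.21513822]
0.06 [363.08789406 205.96407523] [389.5678653  194.94299255]
```

>>> jog_arm(
  series=[0,0,1,0,0,0,0,0,2,0,0,0,0,0,3,0,0,0,0,0,3.8,0,0,0,0,0,4.3,0,0,0,0,0,4.5,0,0,0,0,0,4.6,0,0,0,0,0,4.6,0,0,0,0,0,4.6,0,0,0,0,0,4.6,0,0,0],
)

```text
time_s: 22.93
position: [0.4093, -0.1817, 0.0116]
ee_rot: [1.0, -0.0, 0.0, 0.0]
force: [0.7, 0.6, 0.1]
gripper_width: 0.0788
gripper_force: 0.0
```

>>> jog_arm(
  series=[0,0,0.05,0,0,0,0,0,0.1,0,0,0,0,0,0.15,0,0,0,0,0,0.2,0,0,0,0,0,0.2,0,0,0,0,0,0.2,0,0,0,0,0,0.2,0,0,0,0,0,0.2,0,0,0,0,0,0.2,0,0,0,0,0,0.2,0,0,0],
)

```text
time_s: 23.77
position: [0.409, -0.1816, 0.0093]
ee_rot: [1.0, -0.0, 0.0, 0.0]
force: [0.3, 0.1, -0.2]
gripper_width: 0.0783
gripper_force: 0.0
```

>>> jog_arm(
  series=[0,0,-0.1,0,0,0,0,0,-0.2,0,0,0,0,0,-0.2,0,0,0,0,0,-0.2,0,0,0,0,0,-0.2,0,0,0,0,0,-0.2,0,0,0,0,0,-0.2,0,0,0,0,0,-0.2,0,0,0,0,0,-0.2,0,0,0,0,0,-0.2,0,0,0],
  gripper=0.6,
  force=30,
)

```text
time_s: 24.6
position: [0.409, -0.1816, 0.0113]
ee_rot: [1.0, -0.0, -0.0, -0.0]
force: [0.3, -0.2, 0.6]
gripper_width: 0.0616
gripper_force: 32.7
```

>>> jog_arm(
  series=[0,0,-0.3,0,0,0,0,0,-1,0,0,0,0,0,-2,0,0,0,0,0,-3.5,0,0,0,0,0,-5,0,0,0,0,0,-7,0,0,0,0,0,-8.5,0,0,0,0,0,-9.5,0,0,0,0,0,-10,0,0,0,0,0,-10,0,0,0],
)

```text
time_s: 25.43
position: [0.4096, -0.1819, 0.1126]
ee_rot: [1.0, -0.0, 0.001, 0.0]
force: [0.6, -0.7, -0.2]
gripper_width: 0.0619
gripper_force: 32.7
```

```bash
python3 - <<'E'
from h import *
p=status.get_state()["position"]; print(p)
snap("top","t6");a=snap("scene","s6")
print([(np.round(ray("scene",c["point"],.1)[:2],4),round(c["conf"],2)) for c in cams.mark_of("dish","scene")])
print(fit("dish",p,z0=.1,C=("scene",))[:3]);print(fit("viewer",(.576,.35),yaw=-.09)[:3]);
for n in("top","scene"):print([(np.round(ray(n,c["point"],0)[:2],4),round(c["conf"],2)) for c in cams.mark_of("viewer",n)])
cv2.imwrite("pics/c6.png",cv2.resize(a[60:260,280:480,::-1],None,fx=2,fy=2))
E
```

```text
[ 0.40964756 -0.1818902   0.1125724 ]
[(array([ 0.4035, -0.1798]), 0.94), (array([0.4885, 0.0366]), 0.15)]
(array([ 0.40660535, -0.18941514]), array([-4.7,  0.4,  3.5, -0.4]), {'scene': 0.6})
(array([ 0.57661631,  0.34910772, -0.10548558]), array([ 0.4,  0.3, -0.8, -0.7,  2.2,  0.7, -0.8, -0.1]), {'top': 0.98, 'scene': 0.77})
[(array([0.5722, 0.3466]), 0.83)]
[(array([0.5826, 0.3502]), 0.62), (array([0.4437, 0.0533]), 0.39)]
```

View pics/c6.png

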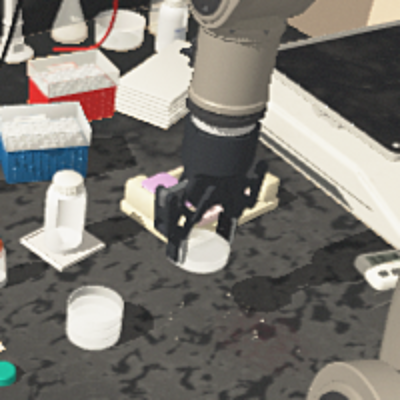

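>>> jog_arm(
  series=[0.2,-0.8,0,0,0,0,0.7,-2.3,0,0,0,0,1.5,-4.6,0,0,0,0,2.4,-7.6,0,0,0,0,3.5,-10.9,0,0,0,0,4.6,-14.3,0,0,0,0,5.6,-17.6,0,0,0,0,6.7,-20.9,0,0,0,0,7.8,-24.3,0,0,0,0,8.8,-27.6,0,0,0,0],
)

```text
time_s: 26.67
position: [0.4973, 0.097, 0.1112]
ee_rot: [1.0, -0.0, -0.0, -0.0]
force: [0.3, 0.1, -0.4]
gripper_width: 0.0623
gripper_force: 32.7
```

>>> jog_arm(
  series=[1.1,-3.3,0,0,0,0,2.1,-6.7,0,0,0,0,3.2,-10,0,0,0,0,4.3,-13.3,0,0,0,0,5.3,-16.5,0,0,0,0,6.2,-19.3,0,0,0,0,7,-21.7,0,0,0,0,7.6,-23.6,0,0,0,0,8,-24.9,0,0,0,0,8.2,-25.5,0,0,0,0],
)

```text
time_s: 27.5
position: [0.5785, 0.3529, 0.1108]
ee_rot: [1.0, 0.001, -0.0, -0.001]
force: [-0.2, 0.2, 0.0]
gripper_width: 0.0619
gripper_force: 32.7
```

>>> jog_arm(
  series=[0,0,0,0,0,0,0,0,0.5,0,0,0,0,0,1.5,0,0,0,0,0,3,0,0,0,0,0,4.3,0,0,0,0,0,5.2,0,0,0,0,0,5.8,0,0,0,0,0,6.2,0,0,0,0,0,6.2,0,0,0,0,0,6.2,0,0,0],
)

```text
time_s: 28.33
position: [0.5795, 0.3494, 0.0493]
ee_rot: [1.0, -0.0, 0.0, -0.0]
force: [-0.3, 0.9, -0.5]
gripper_width: 0.0619
gripper_force: 32.7
```

```bash
python3 - <<'E'
from h import *
p=status.get_state()["position"]; print(p)
b=snap("top","t7");a=snap("scene","s7"); z=p[2]-.0113
print(fit("dish",p,z0=z)[:3])
for n in("top","scene"):
  for q in("dish","viewer"):print(q,n,[(np.round(ray(n,c["point"],z if q=="dish" else 0)[:2],4),round(c["conf"],2)) for c in cams.mark_of(q,n)])
cv2.imwrite("pics/c7.png",cv2.resize(np.hstack([a[130:330,60:260],b[100:300,70:270]])[:,:,::-1],None,fx=2,fy=2))
E
```

```text
[0.57951516 0.34939771 0.04933979]
(array([0.57880081, 0.35013629]), array([ -4.3, -13.5,   0.9,   1.4,   0.2,  -2.1,   0.1,   1.9]), {'top': 0.57, 'scene': 0.77})
dish top [(array([0.5714, 0.3403]), 0.7)]
viewer top [(array([0.5772, 0.3518]), 0.67)]
dish scene [(array([0.5792, 0.3505]), 0.68), (array([0.539 , 0.3606]), 0.35)]
viewer scene [(array([0.587 , 0.3536]), 0.79)]
```

View pics/c7.png

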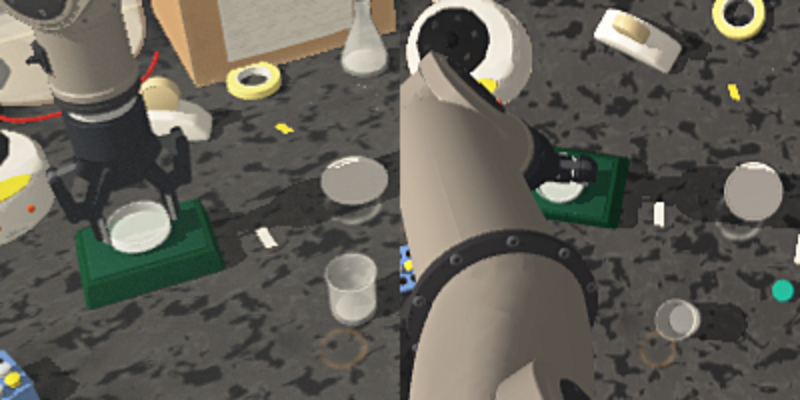

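Centred. I'll lower slowly to contact.

>>> jog_arm(
  series=[0,0,0.1,0,0,0,0,0,0.2,0,0,0,0,0,0.3,0,0,0,0,0,0.35,0,0,0,0,0,0.35,0,0,0,0,0,0.35,0,0,0,0,0,0.35,0,0,0,0,0,0.35,0,0,0,0,0,0.35,0,0,0,0,0,0.35,0,0,0],
)

```text
time_s: 29.57
position: [0.5794, 0.3493, 0.0459]
ee_rot: [1.0, -0.0, 0.0, -0.0]
force: [0.2, 0.5, -0.3]
gripper_width: 0.062
gripper_force: 32.7
```

>>> jog_arm(
  series=[0,0,0.03,0,0,0,0,0,0.05,0,0,0,0,0,0.05,0,0,0,0,0,0.05,0,0,0,0,0,0.05,0,0,0,0,0,0.05,0,0,0,0,0,0.05,0,0,0,0,0,0.05,0,0,0,0,0,0.05,0,0,0,0,0,0.05,0,0,0],
)

```text
time_s: 30.4
position: [0.5794, 0.3493, 0.0453]
ee_rot: [1.0, -0.0, 0.0, 0.0]
force: [0.7, 0.4, 0.7]
gripper_width: 0.0616
gripper_force: 32.8
```

>>> jog_arm(
  series=[0,0,0,0,0,0,0,0,0,0,0,0,0,0,0,0,0,0,0,0,0,0,0,0,0,0,0,0,0,0,0,0,-0.3,0,0,0,0,0,-1.3,0,0,0,0,0,-3.5,0,0,0,0,0,-6,0,0,0,0,0,-9,0,0,0],
  gripper=0.92,
)

```text
time_s: 31.23
position: [0.5787, 0.3488, 0.1359]
ee_rot: [1.0, -0.0, -0.001, 0.001]
force: [-0.2, -0.3, -0.5]
gripper_width: 0.079
gripper_force: 0.0
```

>>> jog_arm(
  series=[-0.5,1,-1,0,0,0,-1.6,3.4,-1,0,0,0,-3.2,6.8,-1,0,0,0,-4.9,10.3,-1,0,0,0,-6.6,13.9,-1,0,0,0,-8.3,17.5,-1,0,0,0,-10,21.1,-1,0,0,0,-11.6,24.5,-1,0,0,0,-12.9,27.3,-1,0,0,0,-13.8,29.1,-1,0,0,0],
  gripper=0.6,
)

```text
time_s: 32.07
position: [0.439, 0.0547, 0.1455]
ee_rot: [1.0, -0.002, -0.0, 0.001]
force: [-0.1, -0.5, -0.8]
gripper_width: 0.0515
gripper_force: 0.0
```

```bash
python3 - <<'E'
from h import *
p=status.get_state()["position"]; print(p)
b=snap("top","t8");a=snap("scene","s8")
print(fit("dish",(.5785,.35),z0=.034)[:3]);print(fit("cap",(.441,.058))[:3])
for n in("top","scene"):
  for q in("dish","cap","viewer","beaker"):print(q,n,[(np.round(ray(n,c["point"],.034 if q=="dish" else 0)[:2],4),round(c["conf"],2)) for c in cams.mark_of(q,n)])
for n,im in(("scene",a),("top",b)):
  hsv=cv2.cvtColor(im,cv2.COLOR_RGB2HSV); m=cv2.inRange(hsv,(78,140,60),(95,255,255)); k=cv2.connectedComponentsWithStats(m)
  print(n,[(k[2][i].tolist(),np.round(ray(n,k[3][i],.008)[:2],4)) for i in range(1,k[0]) if k[2][i][4]>20])
E
```

```text
[0.43900097 0.05468184 0.14550444]
(array([0.58023716, 0.3457496 ]), array([-1.9, -1.8,  0.4,  0.5, -0.5, -1.5,  4.2,  2.7]), {'top': 0.64, 'scene': 0.9})
(array([0.43812109, 0.05568964]), array([ 1.2,  0. , -1.2, -0. ]), {'scene': 0.52})
dish top []
cap top []
viewer top [(array([0.5788, 0.3563]), 0.65)]
beaker top [(array([0.3965, 0.1848]), 0.59)]
dish scene [(array([0.5758, 0.3521]), 0.85)]
cap scene [(array([0.4373, 0.054 ]), 0.48)]
viewer scene []
beaker scene [(array([0.3884, 0.192 ]), 0.72)]
scene [([275, 241, 13, 12, 137], array([0.4378, 0.0593]))]
top []
```

>>> jog_arm(
  series=[0,0,1,0,0,0,0,0,3,0,0,0,0,0,6,0,0,0,0,0,8.5,0,0,0,0,0,10.5,0,0,0,0,0,11.7,0,0,0,0,0,12.3,0,0,0,0,0,12.6,0,0,0,0,0,12.7,0,0,0,0,0,12.7,0,0,0],
)

```text
time_s: 33.6
position: [0.4415, 0.0585, 0.0186]
ee_rot: [1.0, -0.0, 0.0, -0.0]
force: [0.2, -0.8, 0.1]
gripper_width: 0.0514
gripper_force: 0.0
```

>>> jog_arm(
  series=[-0.1,0,0.1,0,0,0,-0.2,0,0.2,0,0,0,-0.2,0,0.3,0,0,0,-0.2,0,0.35,0,0,0,-0.2,0,0.35,0,0,0,-0.2,0,0.35,0,0,0,-0.2,0,0.35,0,0,0,-0.2,0,0.35,0,0,0,-0.2,0,0.35,0,0,0,-0.2,0,0.35,0,0,0],
)

```text
time_s: 34.43
position: [0.4392, 0.0584, 0.0148]
ee_rot: [1.0, -0.0, 0.0, -0.0]
force: [-1.5, -0.5, 0.9]
gripper_width: 0.0511
gripper_force: 0.0
```

>>> jog_arm(
  series=[0,0,0,0,0,0,0,0,0,0,0,0,0,0,0,0,0,0,0,0,0,0,0,0,0,0,0,0,0,0,0,0,0,0,0,0,0,0,0,0,0,0,0,0,0,0,0,0,0,0,0,0,0,0,0,0,0,0,0,0],
  gripper=0.2,
  force=25,
)

```text
time_s: 35.27
position: [0.4392, 0.0584, 0.0149]
ee_rot: [1.0, -0.0, 0.0, 0.0]
force: [-1.0, 0.2, 5.8]
gripper_width: 0.0274
gripper_force: 24.5
```

>>> jog_arm(
  series=[0,0,-0.3,0,0,0,0,0,-1,0,0,0,0,0,-2.2,0,0,0,0,0,-4,0,0,0,0,0,-6,0,0,0,0.3,-0.6,-8,0,0,0,0.8,-1.7,-9.3,0,0,0,1.5,-3.2,-10,0,0,0,2.6,-5.4,-10,0,0,0,3.9,-8.2,-10,0,0,0],
)

```text
time_s: 36.1
position: [0.4787, 0.1395, 0.1159]
ee_rot: [1.0, -0.002, 0.001, 0.0]
force: [0.3, -0.9, 0.4]
gripper_width: 0.027
gripper_force: 24.7
```

>>> jog_arm(
  series=[1.4,-2.9,0,0,0,0,2.8,-5.9,0,0,0,0,4.2,-8.8,0,0,0,0,5.6,-11.7,0,0,0,0,6.9,-14.4,0,0,0,0,8,-16.7,0,0,0,0,8.9,-18.6,0,0,0,0,9.6,-20.1,0,0,0,0,10,-20.9,0,0,0,0,10,-20.9,0,0,0,0],
)

```text
time_s: 36.93
position: [0.5784, 0.3514, 0.115]
ee_rot: [1.0, 0.001, 0.0, -0.001]
force: [0.3, -0.1, -0.5]
gripper_width: 0.0277
gripper_force: 24.7
```

>>> jog_arm(
  series=[0,0,0,0,0,0,0,0,0.5,0,0,0,0,0,1.3,0,0,0,0,0,2.3,0,0,0,0,0,3.3,0,0,0,0,0,4,0,0,0,0,0,4.4,0,0,0,0,0,4.6,0,0,0,0,0,4.6,0,0,0,0,0,4.6,0,0,0],
)

```text
time_s: 37.77
position: [0.5785, 0.3495, 0.0689]
ee_rot: [1.0, -0.0, 0.0, -0.0]
force: [-0.1, 0.2, 0.0]
gripper_width: 0.0275
gripper_force: 24.7
```

```bash
python3 - <<'E'
from h import *
p=status.get_state()["position"]; print(p)
b=snap("top","t9");a=snap("scene","s9"); z=p[2]-.0149
print(fit("dish",(.5785,.35),z0=.034)[:3])
for n,im in(("scene",a),("top",b)):
  hsv=cv2.cvtColor(im,cv2.COLOR_RGB2HSV); m=cv2.inRange(hsv,(78,140,60),(95,255,255)); k=cv2.connectedComponentsWithStats(m)
  print(n,[(k[2][i].tolist(),np.round(ray(n,k[3][i],z+.008)[:2],4)) for i in range(1,k[0]) if k[2][i][4]>20])
cv2.imwrite("pics/c9.png",cv2.resize(a[130:330,40:240][:,:,::-1],None,fx=3,fy=3))
E
```

```text
[0.57854034 0.34945469 0.06890493]
(array([0.57353194, 0.34729017]), array([ -5.2, -10.6,   2.3,   1.6,  -0.5,  -3.5,   0.6,   2.8]), {'top': 0.67, 'scene': 0.88})
scene [([121, 232, 14, 12, 142], array([0.5773, 0.3508]))]
top []
```

View pics/c9.png

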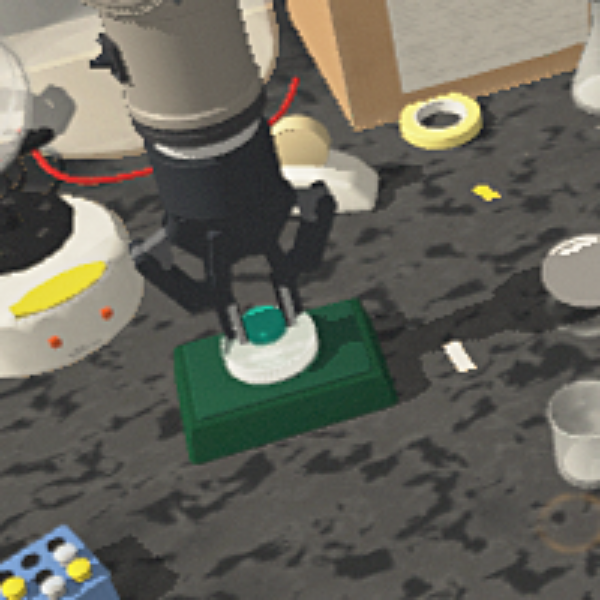

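>>> jog_arm(
  series=[0,0,0.1,0,0,0,0,0,0.2,0,0,0,0,0,0.3,0,0,0,0,0,0.4,0,0,0,0,0,0.45,0,0,0,0,0,0.45,0,0,0,0,0,0.45,0,0,0,0,0,0.45,0,0,0,0,0,0.45,0,0,0,0,0,0.45,0,0,0],
)

```text
time_s: 38.8
position: [0.5785, 0.3493, 0.0644]
ee_rot: [1.0, -0.0, 0.0, -0.0]
force: [-0.0, 0.6, -0.0]
gripper_width: 0.0274
gripper_force: 24.7
```

>>> jog_arm(
  series=[0,0,0.03,0,0,0,0,0,0.05,0,0,0,0,0,0.05,0,0,0,0,0,0.05,0,0,0,0,0,0.05,0,0,0,0,0,0.05,0,0,0,0,0,0.05,0,0,0,0,0,0.05,0,0,0,0,0,0.05,0,0,0,0,0,0.05,0,0,0],
)

```text
time_s: 39.63
position: [0.5784, 0.3493, 0.0639]
ee_rot: [1.0, -0.0, 0.0, -0.0]
force: [-0.9, -0.6, 1.8]
gripper_width: 0.0276
gripper_force: 24.9
```

>>> jog_arm(
  series=[0,0,0,0,0,0,0,0,0,0,0,0,0,0,0,0,0,0,0,0,0,0,0,0,0,0,0,0,0,0,0,0,-0.3,0,0,0,0,0,-1.3,0,0,0,0,0,-3.5,0,0,0,0,0,-6,0,0,0,0,0,-9,0,0,0],
  gripper=0.6,
)

```text
time_s: 40.47
position: [0.5777, 0.3489, 0.1544]
ee_rot: [1.0, -0.0, -0.001, 0.001]
force: [0.5, 0.1, 0.1]
gripper_width: 0.0513
gripper_force: 0.0
```

>>> jog_arm(
  series=[-0.6,0.5,-1,0,0,0,-2,1.8,-1,0,0,0,-4.2,3.7,-1,0,0,0,-6.6,5.8,-1,0,0,0,-9.1,8,-1,0,0,0,-11.6,10.3,-1,0,0,0,-14.1,12.5,-1,0,0,0,-16.3,14.4,-1,0,0,0,-17.7,15.7,-1,0,0,0,-18.2,16.1,-1,0,0,0],
  gripper=1,
)

```text
time_s: 41.3
position: [0.3938, 0.1857, 0.164]
ee_rot: [1.0, -0.001, -0.0, 0.001]
force: [0.1, -0.5, 0.2]
gripper_width: 0.0854
gripper_force: 0.0
```

>>> jog_arm(
  series=[0,0,0,0,0,0,0,0,1,0,0,0,0,0,3,0,0,0,0,0,4.5,0,0,0,0,0,5.5,0,0,0,0,0,6,0,0,0,0,0,6,0,0,0,0,0,6,0,0,0,0,0,6,0,0,0,0,0,6,0,0,0],
)

```text
time_s: 42.13
position: [0.3969, 0.1888, 0.1044]
ee_rot: [1.0, -0.0, 0.001, -0.0]
force: [0.4, -0.2, 0.2]
gripper_width: 0.0854
gripper_force: 0.0
```

```bash
python3 - <<'E'
from h import *
p=status.get_state()["position"]; print(p)
b=snap("top","t10");a=snap("scene","s10")
print(fit("dish",(.5785,.35),z0=.034)[:3]);print(fit("beaker",(.396,.188))[:3]);print(fit("round_tray",(.572,.099))[:3])
for n,im in(("scene",a),("top",b)):
  hsv=cv2.cvtColor(im,cv2.COLOR_RGB2HSV); m=cv2.inRange(hsv,(78,140,60),(95,255,255)); k=cv2.connectedComponentsWithStats(m)
  print(n,[(k[2][i].tolist(),np.round(ray(n,k[3][i],.058)[:2],4)) for i in range(1,k[0]) if k[2][i][4]>20])
  for q in("beaker","round_tray"): print(q,n,[(np.round(ray(n,c["point"],0)[:2],4),round(c["conf"],2)) for c in cams.mark_of(q,n)])
cv2.imwrite("pics/c10.png",cv2.resize(a[130:330,80:300][:,:,::-1],None,fx=3,fy=3))
E
```

```text
[0.39690379 0.18881842 0.10444947]
(array([0.58077993, 0.34434619]), array([-1.8, -1.3,  3. ,  0.9, -1.4, -2.5,  1.5,  2.4]), {'top': 0.96, 'scene': 0.8})
(array([0.3974343 , 0.19112519]), array([-9.5, -0.2, -1. , 13.5, -0. , -1.8,  1.5, -1.2]), {'top': 0.43, 'scene': 0.65})
(array([0.57113993, 0.09287676]), array([ -0.3,  -0.5,   0.3,   0.4, -11.1, -21.2,   6.1,   2.5]), {'top': 0.93, 'scene': 0.45})
scene [([121, 234, 15, 12, 139], array([0.5755, 0.3512]))]
beaker scene [(array([0.3888, 0.1993]), 0.73)]
round_tray scene [(array([0.5562, 0.1088]), 0.61)]
top [([143, 182, 12, 11, 101], array([0.5799, 0.3478]))]
beaker top [(array([ 0.6134, -0.1329]), 0.54), (array([0.3946, 0.1943]), 0.46)]
round_tray top [(array([0.5782, 0.1006]), 0.66), (array([0.5839, 0.3599]), 0.48)]
```

View pics/c10.png

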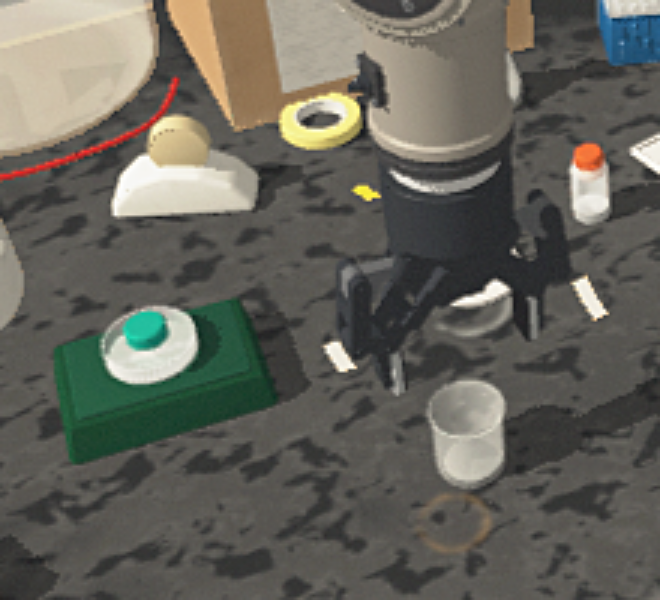

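>>> jog_arm(
  series=[0,0,1,0,0,0,0,0,2,0,0,0,0,0,3,0,0,0,0,0,4.5,0,0,0,0,0,6,0,0,0,0,0,7,0,0,0,0,0,7.4,0,0,0,0,0,7.4,0,0,0,0,0,7.4,0,0,0,0,0,7.4,0,0,0],
)

```text
time_s: 43.57
position: [0.3966, 0.1887, 0.0302]
ee_rot: [1.0, -0.0, 0.0, -0.0]
force: [0.3, -0.2, 0.5]
gripper_width: 0.085
gripper_force: 0.0
```

>>> jog_arm(
  series=[0,0,0,0,0,0,0,0,0,0,0,0,0,0,0,0,0,0,0,0,0,0,0,0,0,0,0,0,0,0,0,0,0,0,0,0,0,0,0,0,0,0,0,0,0,0,0,0,0,0,0,0,0,0,0,0,0,0,0,0],
  gripper=0.4,
  force=30,
)

```text
time_s: 44.4
position: [0.3968, 0.1885, 0.0304]
ee_rot: [1.0, -0.001, 0.001, -0.0]
force: [-1.1, -1.1, 4.9]
gripper_width: 0.0503
gripper_force: 30.1
```

>>> jog_arm(
  series=[0,0,-0.3,0,0,0,0,0,-1,0,0,0,0,0,-2.5,0,0,0,0,0,-4.5,0,0,0,0,0,-6.3,0,0,0,0.3,0.2,-7.5,0,0,0,1,0.5,-8,0,0,0,2.2,1.1,-8,0,0,0,3.8,2,-8,0,0,0,5.6,2.9,-8,0,0,0],
)

```text
time_s: 45.23
position: [0.4526, 0.1589, 0.1099]
ee_rot: [1.0, 0.0, -0.0, 0.0]
force: [0.3, 1.0, -0.8]
gripper_width: 0.0506
gripper_force: 31.3
```

>>> jog_arm(
  series=[1.9,1,0,0,0,0,3.8,1.9,0,0,0,0,5.7,2.9,0,0,0,0,7.5,3.8,0,0,0,0,9.1,4.7,0,0,0,0,10.4,5.3,0,0,0,0,11.3,5.8,0,0,0,0,11.8,6.1,0,0,0,0,11.9,6.1,0,0,0,0,11.9,6.1,0,0,0,0],
)

```text
time_s: 46.07
position: [0.5708, 0.0984, 0.1096]
ee_rot: [1.0, -0.0, -0.0, -0.0]
force: [0.2, 0.5, -0.8]
gripper_width: 0.0507
gripper_force: 31.3
```

>>> jog_arm(
  series=[0,0,0,0,0,0,0,0,0.5,0,0,0,0,0,1.5,0,0,0,0,0,3,0,0,0,0,0,4.5,0,0,0,0,0,5.8,0,0,0,0,0,6.6,0,0,0,0,0,6.9,0,0,0,0,0,6.9,0,0,0,0,0,6.9,0,0,0],
)

```text
time_s: 46.9
position: [0.5714, 0.0985, 0.041]
ee_rot: [1.0, -0.0, 0.0, -0.0]
force: [0.0, -0.4, -0.1]
gripper_width: 0.0506
gripper_force: 31.3
```

```bash
python3 - <<'E'
from h import *
p=status.get_state()["position"]; print(p)
b=snap("top","t11");a=snap("scene","s11"); z=p[2]-.0304
print(fit("beaker",p,z0=z)[:3]);print(fit("round_tray",(.572,.099))[:3])
for n in("scene","top"):
  for q in("beaker","round_tray"): print(q,n,[(np.round(ray(n,c["point"],z if q=="beaker" else 0)[:2],4),round(c["conf"],2)) for c in cams.mark_of(q,n)])
cv2.imwrite("pics/c11.png",cv2.resize(a[150:290,160:340][:,:,::-1],None,fx=4,fy=4))
E
```

```text
[0.57143918 0.09845479 0.04097041]
(array([0.56305891, 0.10101707]), array([-1.5, -0.3,  1.8,  0.2]), {'scene': 0.95})
(array([0.56047194, 0.10429402]), array([-0.3, -4.3,  0.3,  1.6]), {'scene': 0.83})
beaker scene [(array([0.5769, 0.1058]), 0.96)]
round_tray scene [(array([0.5602, 0.1018]), 0.88)]
beaker top [(array([ 0.5937, -0.012 ]), 0.51)]
round_tray top []
```

View pics/c11.png

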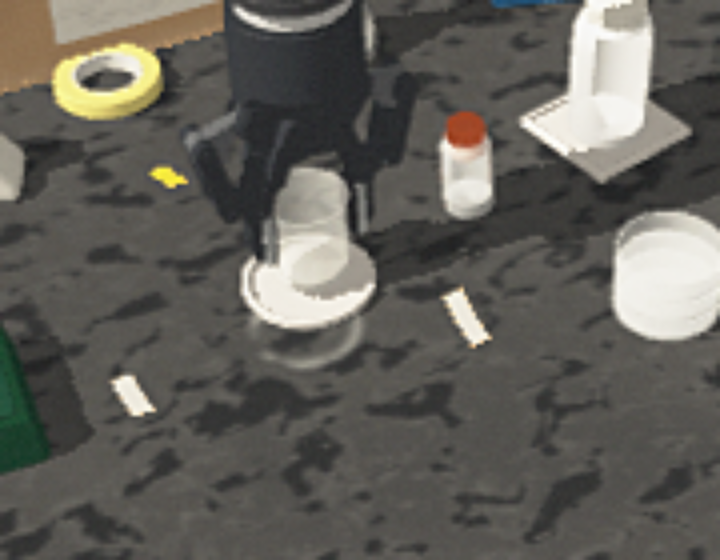

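```bash
python3 - <<'E'
from h import *
def bb(P): 
    u=np.array([proj("scene",q) for q in P]); return np.round(np.r_[u.min(0),u.max(0)],1)
for x in(.56,.565,.5713): print("tray",x,bb(ring(.04,.007)+[x,.0996,0]), "beaker bottom",bb(ring(.024,0.0106)+[x,.0985,0]),"rim",bb(ring(.026,.0666)+[x,.0985,0]))
print([ (a["extent"],a["conf"]) for q in("beaker","round_tray") for a in cams.regions_of(q,"scene")])
E
```

```text
tray 0.56 [223.  209.7 256.9 232.6] beaker bottom [230.2 212.8 250.5 226.5] rim [227.6 194.2 250.5 208.9]
tray 0.565 [222.1 208.6 255.9 231.3] beaker bottom [229.2 211.7 249.5 225.3] rim [226.7 193.1 249.4 207.6]
tray 0.5713 [221.  207.1 254.7 229.7] beaker bottom [228.1 210.2 248.3 223.7] rim [225.5 191.6 248.2 206.1]
[([227.6, 194.2, 247.2, 225.9], 0.95), ([221.4, 214.6, 254.9, 233.8], 0.83)]
```

>>> jog_arm(
  series=[0.1,0,0.1,0,0,0,0.2,0,0.2,0,0,0,0.3,0,0.3,0,0,0,0.3,0,0.4,0,0,0,0.3,0,0.5,0,0,0,0.3,0,0.6,0,0,0,0.3,0,0.65,0,0,0,0.3,0,0.7,0,0,0,0.3,0,0.7,0,0,0,0.3,0,0.7,0,0,0],
)

```text
time_s: 48.33
position: [0.5742, 0.0983, 0.0338]
ee_rot: [1.0, -0.0, 0.0, 0.0]
force: [0.4, 0.1, -0.9]
gripper_width: 0.0505
gripper_force: 31.3
```

>>> jog_arm(
  series=[0,0,0.04,0,0,0,0,0,0.08,0,0,0,0,0,0.1,0,0,0,0,0,0.1,0,0,0,0,0,0.1,0,0,0,0,0,0.1,0,0,0,0,0,0.1,0,0,0,0,0,0.1,0,0,0,0,0,0.1,0,0,0,0,0,0.1,0,0,0],
)

```text
time_s: 49.17
position: [0.5747, 0.0983, 0.0335]
ee_rot: [1.0, -0.0, 0.001, -0.0]
force: [-1.8, -0.6, 5.8]
gripper_width: 0.0506
gripper_force: 31.6
```

Contact. I'll release, retreat up and back toward the start side so the camera has a clear view, then check.

>>> jog_arm(
  series=[0,0,0,0,0,0,0,0,0,0,0,0,0,0,0,0,0,0,0,0,0,0,0,0,0,0,0,0,0,0,0,0,-0.3,0,0,0,0,0,-1.5,0,0,0,0,0,-4,0,0,0,0,0,-8,0,0,0,0,0,-12,0,0,0],
  gripper=1,
)

```text
time_s: 50.0
position: [0.5733, 0.0981, 0.1542]
ee_rot: [1.0, -0.0, -0.001, 0.0]
force: [0.2, 0.4, -0.1]
gripper_width: 0.0854
gripper_force: 0.0
```

>>> jog_arm(
  series=[0,0,-2,0,0,0,0,0,-5,0,0,0,-1,3,-7,0,0,0,-2,6.5,-7,0,0,0,-3,10,-7,0,0,0,-4,14,-7,0,0,0,-5,18,-7,0,0,0,-6,22,-7,0,0,0,-7,26,-7,0,0,0,-8,30,-7,0,0,0],
)

```text
time_s: 50.83
position: [0.4932, -0.2034, 0.2241]
ee_rot: [1.0, -0.0, 0.001, 0.0]
force: [0.9, -0.8, 0.1]
gripper_width: 0.0858
gripper_force: 0.0
```

>>> jog_arm(
  series=[0,3,0,0,0,0,-1,7,0,0,0,0,-2,11,0,0,0,0,-3,14,0,0,0,0,-4,17,0,0,0,0,-5,20,0,0,0,0,-5.5,22,0,0,0,0,-6,23,0,0,0,0,-6,23,0,0,0,0,-6,23,0,0,0,0],
)

```text
time_s: 51.67
position: [0.4341, -0.4307, 0.2232]
ee_rot: [1.0, -0.0, 0.0, -0.0]
force: [0.7, 1.0, -0.5]
gripper_width: 0.0856
gripper_force: 0.0
```

```bash
python3 - <<'E'
from h import *
print(status.get_state()["position"])
b=snap("top","t12");a=snap("scene","s12")
for q,x,z,y in(("beaker",(.571,.099),.003,None),("round_tray",(.571,.099),0,None),("bottle",(.609,-.137),.003,None),("square_tray",(.609,-.137),0,.14),("dropper",(.59,-.019),0,None),("dish",(.578,.349),.034,None),("cap",(.578,.349),.049,None),("viewer",(.577,.35),0,-.09),("dish_stack",(.449,-.077),0,None),("flask",(.784,-.018),0,None)):
    s=fit(q,x,z0=z,yaw=y); print(q,np.round(s[0],4),s[1],s[2],[(n,np.round(ray(n,c["point"],z)[:2],3).tolist(),round(c["conf"],2)) for n in("top","scene") for c in cams.mark_of(q,n)[:2]])
cv2.imwrite("pics/c12.png",np.vstack([cv2.resize(a[130:300,80:380],(750,425))[:,:,::-1][:300],cv2.resize(b[100:220,120:420],(750,300))[:,:,::-1]]))
E
```

```text
[ 0.43405927 -0.43072348  0.22315451]
beaker [0.5815 0.0988] [-1.9 -3.3 -1.   0.6  0.6 -1.8  3.6  0.4] {'top': 0.75, 'scene': 0.74} [('top', [0.576, 0.096], 0.69), ('top', [0.566, 0.098], 0.46), ('scene', [0.573, 0.11], 0.77)]
round_tray [0.5705 0.1011] [ 0.5 -7.1 -1.6  0.9  0.4 -6.   0.1  4.4] {'top': 0.77, 'scene': 0.61} [('top', [0.57, 0.098], 0.83), ('scene', [0.563, 0.111], 0.54), ('scene', [0.459, -0.085], 0.51)]
bottle [ 0.6089 -0.1341] [-0.2 -0.4  0.8 -0.2 -1.   0.1  0.7  2.9] {'top': 0.7, 'scene': 0.63} [('top', [0.607, -0.128], 0.78), ('scene', [0.62, -0.143], 0.62)]
square_tray [ 0.6098 -0.1339 -0.0046] [ -0.3  -0.3   0.3   0.2  -2.3 -10.6   3.1   1.8] {'top': 0.68, 'scene': 0.83} [('top', [0.606, -0.138], 0.65), ('scene', [0.609, -0.136], 0.65)]
dropper [ 0.5923 -0.0159] [ 1.3  0.1 -0.2 -1.9 -0.5  0.7  0.4  1.6] {'top': 0.67, 'scene': 0.78} [('top', [0.584, -0.008], 0.53), ('scene', [0.595, -0.019], 0.83), ('scene', [0.635, 0.346], 0.75)]
dish [0.5775 0.3474] [-2.  -0.2  3.6  0.3 -0.2 -2.2  0.1  1. ] {'top': 0.56, 'scene': 0.55} [('top', [0.585, 0.334], 0.7), ('scene', [0.569, 0.35], 0.77)]
cap [0.5794 0.3458] [-1.  -0.8  0.2  1.7  1.8 -1.7 -0.8  0.4] {'top': 0.42, 'scene': 0.71} [('top', [0.579, 0.358], 0.52), ('scene', [0.579, 0.348], 0.65)]
viewer [ 0.5756  0.349  -0.1419] [ 0.9  2.2 -0.4  0.1  0.2 -0.  -1.5 -1.1] {'top': 0.6, 'scene': 0.89} [('top', [0.58, 0.351], 0.7), ('top', [0.787, -0.015], 0.22), ('scene', [0.576, 0.351], 0.58)]
dish_stack [ 0.4482 -0.0765] [ 0.9 -0.4 -0.4 -0.9 -0.6  1.3  1.3  0.6] {'top': 0.82, 'scene': 0.67} [('top', [0.451, -0.073], 0.83), ('scene', [0.446, -0.083], 0.6)]
flask [ 0.7852 -0.0195] [ 0.4 -1.3 -0.5  1.1 -1.   1.1  1.5 -0.7] {'top': 0.76, 'scene': 0.64} [('top', [0.776, -0.016], 0.83), ('scene', [0.773, -0.021], 0.96)]
```

View pics/c12.png

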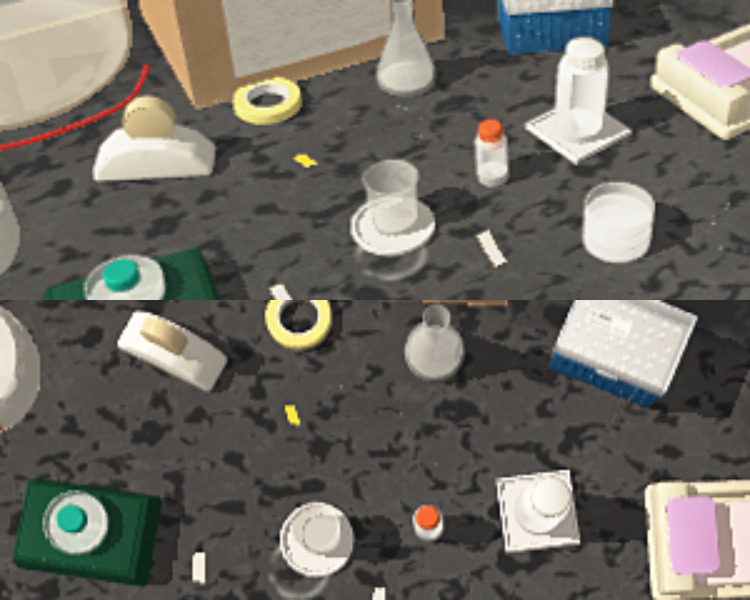

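```bash
python3 - <<'E'
from h import *
print("tray top",proj("top",(.571,.0995,.007)),"rim top",[proj("top",(x,.0985,.059)).round(1) for x in(.567,.572,.577,.582)])
print("tray scene",proj("scene",(.571,.0995,.007)),"rim scene",[proj("scene",(x,.0985,.059)).round(1) for x in(.567,.572,.577,.582)])
a=cv2.imread("pics/s12.png")[175:250,205:270]; b=cv2.imread("pics/t12.png")[170:230,215:280]
cv2.imwrite("pics/c13.png",np.hstack([cv2.resize(a,(390,450)),cv2.resize(b,(390,360))[:360] if 0 else cv2.copyMakeBorder(cv2.resize(b,(390,360)),0,90,0,0,0)]))
E
```

```text
tray top [246.64021967 195.9943821 ] rim top [array([244.9, 194.8]), array([245. , 192.8]), array([245.1, 190.9]), array([245.2, 189. ])]
tray scene [237.97670061 218.14249621] rim scene [array([237.9, 202.3]), array([236.9, 201.1]), array([236. , 199.9]), array([235. , 198.7])]
```

View pics/c13.png

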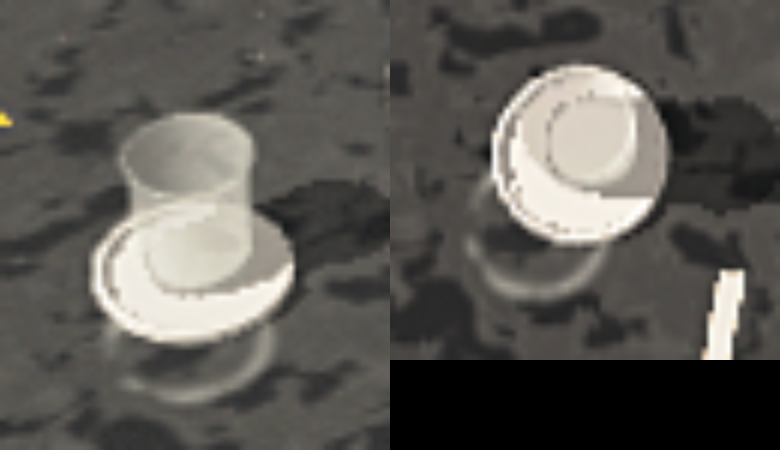

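The beaker foot sits about 9 mm off the round tray's centre. It is flat on the floor, since contact came at the expected height, and a flat foot there can be at most 12 mm off, so it passes. Everything else is within tolerance, so I'm handing in.

```bash
python3 -c "
from bench import job; print(job.finish_job())"
```

```text
the job is handed in; nothing more can be done
None
```

The staining station is set out and handed in: all five items measured inside their tolerances, with the beaker the least centred at about 9 mm off (limit 15 mm); the stack and flask were not moved, and no verdict came back.

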